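# Restock the flux pot lane of a bench flow rack

## Task

Restock the little sloped flow rack: pick up the flux pot (white pot with a black screw lid) and lower it, right way up, into the upper end of the black-sided lane, then let go so that it slides down to the stop on its own. Do not push it down the lane, and leave the white tin and the blue capacitor where they stand.

Things in the scene. Friction and masses are not known exactly. Their poses are not given: they have to be found in the camera images.
- flux_pot_center (a point): Centre (half-way up) of the loose flux pot: round, standing upright; white body 39 mm in diameter, black screw lid 42 mm in diameter with a yellow label; 25 mm tall overall, the lid is its top 9 mm. About 45 g. z axis up through the lid; it starts on the table top.
- black_lane_load (a point): Loading point on the fixed black-walled lane's slippery white floor, mid-width. x: level, uphill along the lane; y: across; z: up. Floor falls 18 deg toward -x; its open top end is 50 mm uphill, the stop (22 mm high) 194 mm downhill. 66 mm between walls 10 mm high, 4 mm thick. At the stop the pot's centre is at x -178, z -45 mm. A like blue-walled lane stands parallel, 120 mm to one side.
- tip_tin_center (a point): Centre (half-way up) of a white round tin with yellow brass wool in its open top, 50 mm diameter, 30 mm tall, loose on the table: a bystander to be left alone.
- capacitor_center (a point): Centre (half-way up) of a blue upright cylindrical capacitor, 32 mm diameter, 45 mm tall, loose on the table: a bystander to be left alone.
Things that resemble listed ones, but are neither listed nor needed, are in the scene too. Leave any orange or purple look-alike of the part that bears flux_pot_center alone.

How it is judged:
On the way:
1. the flux pot, still held, is lowered into the upper part of the black lane, close to its floor (x of flux_pot_center in the frame of black_lane_load between -0.055 and 0.04 m and y of flux_pot_center in the frame of black_lane_load between -0.018 and 0.018 m and z of flux_pot_center in the frame of black_lane_load between -0.02 and 0.04 m and contact force between the fingers and flux_pot above 0.3 N), for 0.05 s.
At the end, for the whole second after the job is handed in: The flux pot lies in the black lane against its stop (its centre within 12 mm of where it rests there), flat on the lane floor right way up (lid up, its axis less than 28 degrees from vertical), at rest and released (x of flux_pot_center in the frame of black_lane_load between -0.19 and -0.165 m and y of flux_pot_center in the frame of black_lane_load between -0.02 and 0.02 m and z of flux_pot_center in the frame of black_lane_load between -0.057 and -0.032 m and angle between flux_pot_center's own z axis and vertical below 0.5 rad and linear speed of flux_pot below 0.02 m/s); the robot touches nothing.
It fails at once if the pot is pushed or carried down the lower half of the black lane by the fingers (x of flux_pot_center in the frame of black_lane_load between -0.2 and -0.09 m and y of flux_pot_center in the frame of black_lane_load between -0.033 and 0.033 m and z of flux_pot_center in the frame of black_lane_load below 0.005 m and contact force between the fingers and flux_pot above 0.5 N).
It fails at once if the white tin is shifted by more than 25 mm (distance of tip_tin_center from where it was at the start of the episode above 0.025 m).
It fails at once if the blue capacitor is shifted by more than 25 mm (distance of capacitor_center from where it was at the start of the episode above 0.025 m).
It also fails if it takes over 35 s, if anything falls off the work surface, if the arm or the gripper's body presses on something with over 40 N, if the wrist force passes 120 N, or if a joint passes its speed limit or range.

## Robot

A 6-joint arm with a two-finger parallel gripper is mounted at the origin on a cart in front of the work surface, level with it; the furniture and walls round the work are solid. World frame = base frame: x ahead of the robot, y to its left, z up, the work surface at z = 0. Lengths are in m, angles in rad, forces in N, time in s.
With the tool pointing down it reaches from about 0.35 to 0.8 m from the base axis. Payload 7.3 kg.
Tool frame: the origin (TCP) lies between the finger pads; the fingertips stand 25 mm ahead of it and the grasp point (between the pads) lies 6 mm ahead of it (r.tip_extent is the distance from the TCP to the fingertips, in m); z points along the fingers, y is the line along which they close (so a half turn about z gives the same grasp; the last joint's range is limited). The gripper opens to 85 mm and grips with 20 to 120 N. Pads are 22 mm wide; open, the fingers measure 114 mm over their backs; the gripper's body (76 mm by 85 mm) begins 54 mm behind the grasp point. The pads swing forward as they close: fully open they stand 13 mm farther back than shut.
Start: joints at [1.175, 0.342, 1.524, -0, 1.275, -0.146], TCP at [0.13, 0.509, 0.256] pointing down, gripper open.
Joint ranges: [-2.53, 2.53], [-0.77, 2.02], [0.04, 2.7], [-1, 4.14], [0.28, 2.66], [-3.11, 3.11]. Speed limits (rad/s): [2.57, 2.57, 3.14, 3.14, 3.14, 3.14].

## Interface

Orientations are given as a unit quaternion [x, y, z, w].
In Python, from workcell import r, command_gripper, optics gives the robot as it stands. The module is installed in compiled form; this text tells all that it offers. Calls block until the motion is done:
- r.reach(position, orientation): joint-space move of the TCP to a pose.
- r.move_straight(position, orientation=None, speed=0.15, max_force=None): straight line of the TCP; orientation=None keeps the orientation; speed is the mean speed in m/s. With max_force (N) it stops when the force on the tool has changed by that much, and returns True; else False.
- r.movej(angles): joint-space move.
- command_gripper(opening, force=None): finger opening in m; force is the grip in N (None keeps the last); returns when the fingers have stopped.
- r.hold(seconds).
- r.solve_ik(position, orientation): joint angles nearest the present ones, or None.
- r.read_state(): the state.
- optics.get_image(name): name is "side" or "top"; returns (picture, depth): 400x640x3 uint8, red, green, blue; 400x640 float32, m along the optical axis (not along the pixel's ray), 0 where there is no reading.
- optics.camera_model(name): a dict with "K" (3x3 intrinsics, pixels), "R" (3x3) and "t" (3): a world point X has camera coordinates R X + t. Camera axes: x right, y down, z forward; pixel columns grow to the right and rows downward; lengths in m; the calibration is good to about 2 mm. A picture is of the moment at which its call begins. camera_model takes no time and is no camera call.
A pose or a line that the arm cannot do raises r.PlanningError and nothing moves.
- r.finish_job(): hands the job in; it is judged then, once.
The state is a dict: "time_s": time; "joint_positions": joint angles; "dq": joint speeds; "tau": joint torques, N m; "eef_pos": TCP position; "eef_rot": TCP orientation; "contact_force": force on the tool from outside, world axes, zero at the start; "torque": the same for the moment, N m; "grip_width": finger opening in m; "grip_force": force on a finger pad.
Only numpy, scipy, OpenCV 4.12 (cv2) and the standard library are available. Lean on these libraries where they do the work, as an engineer would, in place of code of your own. Each camera call takes 0.05 s, during which the arm holds its last target. There are 200 camera calls.

## Working session

There is one attempt and no reset: what is moved stays moved. The work goes in short steps, each a Python script; the robot and the scene stay as the last script left them, time stands still between calls to the robot, and variables do not carry over. Pictures are saved under pics/ and viewed, at most 10 in all, crops included, and the job is handed in when it is done.

```bash
mkdir -p pics; cat > h.py <<'E'
import numpy as np, cv2
from workcell import r, command_gripper, optics
def world(name, depth):
    m=optics.camera_model(name); K,R,t=map(np.array,(m["K"],m["R"],m["t"]))
    v,u=np.mgrid[:400,:640]
    c=np.stack([(u-K[0,2])/K[0,0]*depth,(v-K[1,2])/K[1,1]*depth,depth],-1)
    return (c-t)@R   # R^T (c-t)
E
python3 - <<'E'
from h import *
for n in("top","side"):
    p,d=optics.get_image(n); cv2.imwrite(f"pics/{n}0.png",p[:,:,::-1]); np.savez(f"{n}0.npz",p=p,d=d)
    m=optics.camera_model(n); print(n,-np.array(m["R"]).T@m["t"],m["R"][2])
print(r.read_state()["eef_rot"],r.tip_extent)
E
```

```text
top [ 0.44557516 -0.01298988  1.12004997] [ 0.07976069  0.0045593  -0.99680361]
side [0.60303057 0.57488053 1.02713509] [-0.06102659 -0.54647208 -0.83525088]
[ 1.24549725e-01  9.92213140e-01 -6.49698254e-04 -1.69458968e-04] 0.025
```

View pics/top0.png

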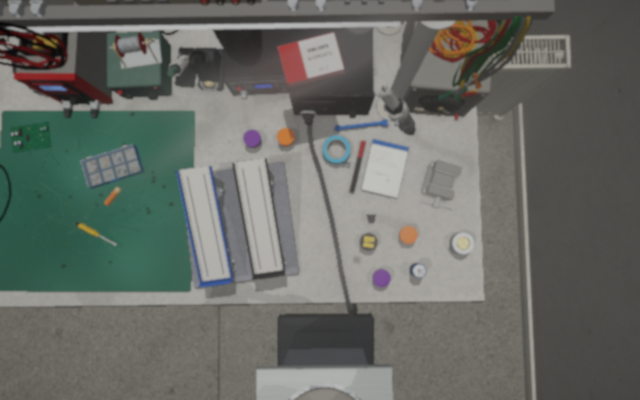

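View pics/side0.png

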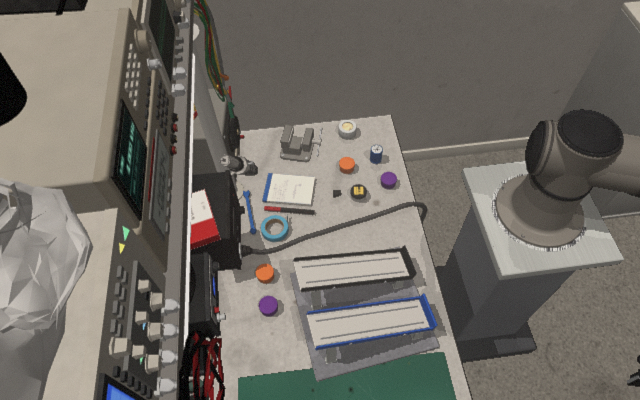

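The top view shows the pot (black lid, yellow label) at about (369,242), the tin at (462,243), the capacitor at (418,270), and the black lane from (252,160) to (265,275). In the side view the pot is at (359,191), and the black lane runs from (295,270) to (412,265). Next I'll measure these from depth.

```bash
cat > m.py <<'E'
from h import *
z={n:np.load(n+"0.npz") for n in("top","side")}
W={n:world(n,z[n]["d"]) for n in z}
np.set_printoptions(precision=4,suppress=True)
for n,u,v in [("top",369,242),("side",359,191),("top",462,243),("top",418,270),("top",409,235),("top",381,278),("top",371,217),("top",356,260)]:
    w=W[n][v-14:v+15,u-14:u+15].reshape(-1,3); c=W[n][v,u]
    k=w[(w[:,2]>c[2]-.006)&(w[:,2]<c[2]+.006)&(np.hypot(*(w-c)[:,:2].T)<.035)]
    print(n,(u,v),c,"mid",(k.max(0)+k.min(0))/2,"ext",np.ptp(k,0))
# lane floor: bright pixels in black lane
p=z["top"]["p"]; w=W["top"]
roi=np.zeros((400,640),np.uint8); cv2.fillPoly(roi,[np.array([[232,155],[272,155],[290,280],[246,280]])],1)
m=(p.min(2)>175)&(roi>0)
n_,l,s,_=cv2.connectedComponentsWithStats(m.astype(np.uint8)); i=1+s[1:,4].argmax(); m=l==i
m=cv2.erode(m.astype(np.uint8),np.ones((3,3)))>0
q=w[m]; c=q.mean(0); A=np.c_[q[:,:2]-c[:2],np.ones(len(q))]
co,*_=np.linalg.lstsq(A,q[:,2],rcond=None); g=co[:2]
print("floor",s[i],"c",c,"slope deg",np.degrees(np.arctan(np.hypot(*g))),"uphill yaw",np.degrees(np.arctan2(g[1],g[0])),"resid",np.std(q[:,2]-A@co))
(cx,sz,a)=cv2.minAreaRect(q[:,:2].astype(np.float32)); print(cx,sz,a)
e=cv2.boxPoints((cx,sz,a)); print(e)
E
python3 m.py; python3 -c "
import cv2;i=cv2.imread('pics/top0.png');cv2.imwrite('pics/c.png',cv2.hconcat([cv2.resize(i[150:290,170:300],None,fx=3,fy=3),cv2.resize(i[200:293,340:476],(410,420))]))"
```

```text
top (369, 242) [ 0.4407 -0.1095  0.0274] mid [ 0.4431 -0.1076  0.0256] ext [0.0418 0.0421 0.0082]
side (359, 191) [ 0.441  -0.1037  0.0284] mid [ 0.4423 -0.1071  0.0257] ext [0.0413 0.0412 0.0065]
top (462, 243) [ 0.4357 -0.3242  0.0301] mid [ 0.4368 -0.3253  0.029 ] ext [0.0487 0.0498 0.0095]
top (418, 270) [ 0.3759 -0.2181  0.0441] mid [ 0.3759 -0.219   0.0448] ext [0.0316 0.0309 0.0098]
top (409, 235) [ 0.4558 -0.2032  0.0244] mid [ 0.4593 -0.1998  0.0253] ext [0.0397 0.0398 0.0102]
top (381, 278) [ 0.357  -0.1362  0.0208] mid [ 0.3584 -0.1358  0.0221] ext [0.0395 0.0416 0.0094]
top (371, 217) [ 0.4989 -0.1155  0.0247] mid [ 0.4967 -0.1147  0.0219] ext [0.0191 0.0164 0.0064]
top (356, 260) [ 0.3983 -0.0804 -0.0034] mid [ 0.3984 -0.0804 -0.0032] ext [0.0664 0.0671 0.0116]Traceback (most recent call last):
  File "m.py", line 13, in <module>
    n_,l,s,_=cv2.connectedComponentsWithStats(m.astype(np.uint8)); i=1+s[1:,4].argmax(); m=l==i
                                                                       ~~~~~~~~~~~~~~^^
ValueError: attempt to get argmax of an empty sequence
```

View pics/c.png

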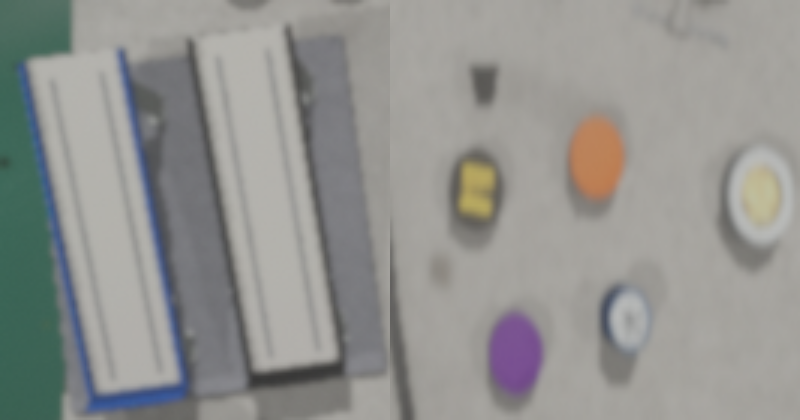

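The crop shows the black lane's open end at the top (far from the robot), around (252,161), and its stop at the near end, around (268,273). The pot stands clear of its neighbours: the small dark object is 54 mm further in x, and the purple and orange look-alikes are about 90 mm away. I'll fit the floor inside a polygon.

```bash
python3 - <<'E'
s=open('m.py').read()
a=s.index("roi=np"); b=s.index("q=w[m]")
s=s[:a]+'''roi=np.zeros((400,640),np.uint8); cv2.fillPoly(roi,[np.array([[240,165],[264,162],[279,268],[255,272]])],1)
m=roi>0; print("bright",np.percentile(p[m].min(1),[5,50]))
'''+s[b:].replace('(cx,sz','#(cx,sz').replace('e=cv2','#e=')+'''
u=g/np.hypot(*g); v=np.array([-u[1],u[0]])
reg=w[140:295,215:305].reshape(-1,3); col=p[140:295,215:305].reshape(-1,3)
s=(reg[:,:2]-c[:2])@u; y=(reg[:,:2]-c[:2])@v; h=reg[:,2]-(co[2]+(reg[:,:2]-c[:2])@g)
for s0 in np.arange(-.16,.161,.02):   # cross section: floor extent, wall tops
    k=(abs(s-s0)<.01)&(abs(y)<.06); f=k&(abs(h)<.004); wl=k&(h>.005)&(h<.03)
    L=wl&(y<0);Rr=wl&(y>0)
    print(round(s0,3),"floor",f.sum(),y[f].min() if f.any() else 0,y[f].max() if f.any() else 0,"walls",np.median(y[L]) if L.any() else 0,np.median(y[Rr]) if Rr.any() else 0,L.sum(),Rr.sum())
k=(abs(y)<.02)&(abs(h)<.004); print("floor s range",s[k].min(),s[k].max())
k=(abs(y)<.02)&(h>.012)&(h<.03); print("stop s",np.percentile(s[k],[0,50,100]))
print("u",u)
'''
open('m.py','w').write(s)
E
python3 m.py | tail -n +9
```

```text
bright [153. 171.]Traceback (most recent call last):
  File "m.py", line 15, in <module>
    print("floor",s[i],"c",c,"slope deg",np.degrees(np.arctan(np.hypot(*g))),"uphill yaw",np.degrees(np.arctan2(g[1],g[0])),"resid",np.std(q[:,2]-A@co))
                  ^
NameError: name 's' is not defined
```

```bash
sed -i 's/"floor",s\[i\],/"floor",/' m.py; python3 m.py | tail -n +9
```

```text
bright [153. 171.]
floor c [0.498  0.1355 0.092 ] slope deg 63.69435589852394 uphill yaw -77.05758551369331 resid 0.06169424364440945
-0.16 floor 0 0 0 walls 0 0 0 0
-0.14 floor 0 0 0 walls 0 0 0 0
-0.12 floor 0 0 0 walls 0 0 0 0
-0.1 floor 0 0 0 walls 0 0 0 0
-0.08 floor 0 0 0 walls 0 0 0 0
-0.06 floor 0 0 0 walls -0.0048368809408900395 0.03866314637247627 2 26
-0.04 floor 0 0 0 walls 0 0 0 0
-0.02 floor 15 -0.059540500255094025 -0.02786865240608493 walls -0.03238440103424807 0.013566398872554002 135 37
-0.0 floor 91 -0.05108735990643016 0.05916170622822319 walls -0.009941918328243822 0.03658204469050084 13 124
0.02 floor 0 0 0 walls 0 0 0 0
0.04 floor 0 0 0 walls 0 0 0 0
0.06 floor 0 0 0 walls 0 0 0 0
0.08 floor 0 0 0 walls 0 0 0 0
0.1 floor 0 0 0 walls 0 0 0 0
0.12 floor 0 0 0 walls 0 0 0 0
0.14 floor 0 0 0 walls 0 0 0 0
0.16 floor 0 0 0 walls 0 0 0 0
floor s range -0.007553418865947178 0.001201820761681962
stop s [-0.0567 -0.014  -0.0063]
u [ 0.224  -0.9746]
```

Some depth pixels have no reading (zeros) and spoiled the fit, so I'll mask them and fit robustly.

```bash
sed -i 's/^m=roi>0;/m=(roi>0)\&(z["top"]["d"]>.5);/; s/^q=w\[m\]; c=/q=w[m]; M=np.median(q,0); q=q[abs(q[:,2]-M[2])<.12]; c=/' m.py
python3 - <<'E'
s=open('m.py').read()
s=s.replace('; g=co[:2]','''
for _ in range(5):
    ok=abs(q[:,2]-A@co)<max(.004,1.5*np.median(abs(q[:,2]-A@co))); co,*_=np.linalg.lstsq(A[ok],q[ok,2],rcond=None)
g=co[:2]; print("n",len(q),ok.sum(),(z["top"]["d"][roi>0]<.5).sum()); q=q[ok];A=A[ok]''')
open('m.py','w').write(s)
E
python3 m.py | tail -n +9
```

```text
bright [153. 171.]
n 2727 2632 13
floor c [0.4983 0.1362 0.0871] slope deg 17.9657387691454 uphill yaw 6.986693951113666 resid 0.0017208438343499209
-0.16 floor 0 0 0 walls 0 0 0 0
-0.14 floor 0 0 0 walls -0.016085788610867114 0.015230096747673573 24 26
-0.12 floor 155 -0.03625137709996171 0.034096740527365485 walls -0.022499390864130525 0.0222286233695317 75 76
-0.1 floor 254 -0.036208992987621126 0.03472516875515681 walls -0.034630854853817235 0.034966944305062905 18 19
-0.08 floor 252 -0.0360129255236114 0.03465869904074539 walls -0.034146487053408794 0.035169739740789775 20 19
-0.06 floor 260 -0.03611143366591187 0.040705112732329886 walls -0.03403059203450764 0.03535394684235181 19 19
-0.04 floor 260 -0.03604488793842899 0.03458343668879669 walls -0.03409474055656145 0.03555594043174263 18 19
-0.02 floor 260 -0.035941447123023336 0.03490241909432739 walls -0.03435447711963435 0.03539690906083473 18 20
-0.0 floor 270 -0.03571667514010844 0.03475197219759265 walls -0.03388665571588293 0.035972569714576144 19 20
0.02 floor 274 -0.03563768561359933 0.035154408763762635 walls -0.0339396246000849 0.03586745448800123 17 19
0.04 floor 278 -0.035755819123216494 0.035016263052078785 walls -0.03385292772393857 0.03593437404626746 20 23
0.06 floor 283 -0.037128634611552504 0.040059756530932016 walls -0.033880797366933835 0.03578057567847486 20 23
0.08 floor 281 -0.03560325310747622 0.03541674943511891 walls -0.033482335462197775 0.036090073637727316 21 19
0.1 floor 289 -0.0352685255575707 0.03540659015606746 walls -0.03339534254383996 0.035824455700343455 22 22
0.12 floor 196 -0.03525796539255488 0.03497910010622253 walls -0.033609249110051524 0.036060579028197565 11 14
0.14 floor 0 0 0 walls 0 0 0 0
0.16 floor 0 0 0 walls 0 0 0 0
floor s range -0.12230387578445273 0.12415756255685421
stop s [-0.1341 -0.1288 -0.124 ]
u [0.9926 0.1216]
```

The lane fit agrees with the task text: slope 17.97° against 18°, wall spacing about 70 mm between centres, and length about 246 mm. The pot is at (0.4427, -0.1074), with its lid 42 mm across and its top at 25.6 mm. I'll grip the lid across the lane direction so the fingertips clear the 10 mm walls, then tilt the tool 18° to match the floor.

```bash
cat >> h.py <<'E'
from scipy.spatial.transform import Rotation as Ro
u=np.array([.9926,.1216,0]); v=np.array([-.1216,.9926,0]); a=np.radians(18)
n=-np.sin(a)*u+np.cos(a)*np.array([0,0,1])
L=np.array([.4983,.1362,.0871])+.072*(u+np.tan(a)*np.array([0,0,1]))+.0008*v
def quat(zaxis):          # tool z given, closing line along +-v; pick the nearer wrist
    q=[]
    for s in(1,-1): q.append(Ro.from_matrix(np.c_[np.cross(s*v,zaxis),s*v,zaxis]).as_quat())
    return q
qd=quat(np.array([0,0,-1.])); ql=quat(-n)
pot=np.array([.4427,-.1074,0])
E
python3 - <<'E'
from h import *
print("L",L,r.read_state()["time_s"])
for i in(0,1):
    print(i,[None if j is None else np.round(j,2) for j in (r.solve_ik(pot+[0,0,.036],qd[i]),r.solve_ik(L+.036*n,ql[i]))])
E
```

```text
L [0.56966992 0.14574928 0.11049422] 0.1
0 [array([-0.41,  0.54,  1.96, -0.  ,  0.64, -2.1 ]), array([ 0.12,  0.42,  1.79,  0.  ,  0.61, -1.57])]
1 [array([-0.41,  0.54,  1.96, -0.  ,  0.64,  1.04]), array([0.12, 0.42, 1.79, 0.  , 0.61, 1.57])]
```

```bash
python3 - <<'E'
from h import *
q=qd[1]
r.reach(pot+[0,0,.16],q)
command_gripper(.07,25)
r.move_straight(pot+[0,0,.036],q,speed=.12,max_force=8)
print(r.read_state()["eef_pos"])
command_gripper(.03,25)
s=r.read_state(); print(s["grip_width"],s["grip_force"],s["time_s"])
r.move_straight(pot+[0,0,.22],q,speed=.2)
s=r.read_state(); print(s["grip_width"],s["grip_force"],s["time_s"])
p,d=optics.get_image("side"); cv2.imwrite("pics/side1.png",cv2.resize(p[60:260,220:500,::-1],None,fx=2.8,fy=2.8))
E
```

```text
[ 0.4431177  -0.10759817  0.03651255]
0.040585804894623635 24.646771252155304 4.4333
0.04055664912761379 25.308582186698914 5.5
```

View pics/side1.png

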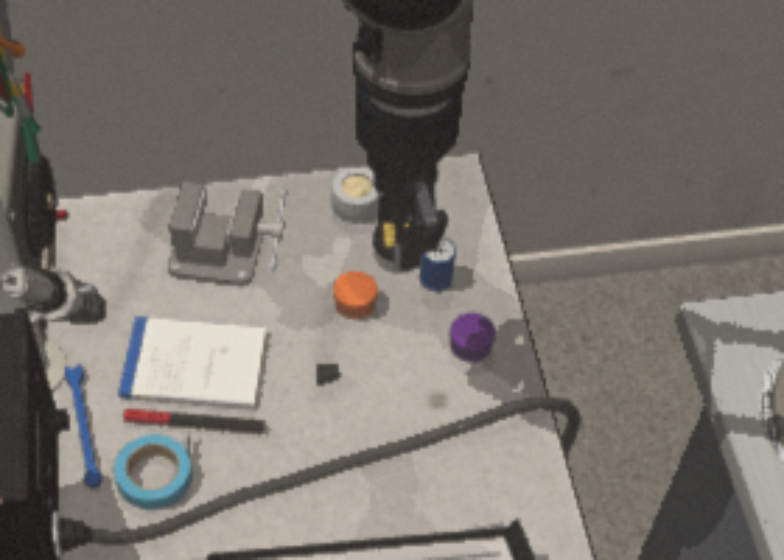

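The pot is held by its lid, upright, at about (400,240) in the crop, and the bystanders haven't moved. Next I'll carry it above the lane and check from there.

```bash
python3 - <<'E'
from h import *
r.reach(L+.10*n,ql[1])
s=r.read_state(); print(s["eef_pos"],L+.10*n,s["grip_width"],s["time_s"])
r.move_straight(L+.052*n,speed=.1)
p,d=optics.get_image("side"); a_=cv2.resize(p[190:340,250:450,::-1],None,fx=3.5,fy=3.5)
cv2.imwrite("pics/side2.png",a_)
E
```

```text
[0.53895134 0.14120193 0.20531806] [0.53899689 0.14199163 0.20559987] 0.04061494281957112 6.5917
```

View pics/side2.png

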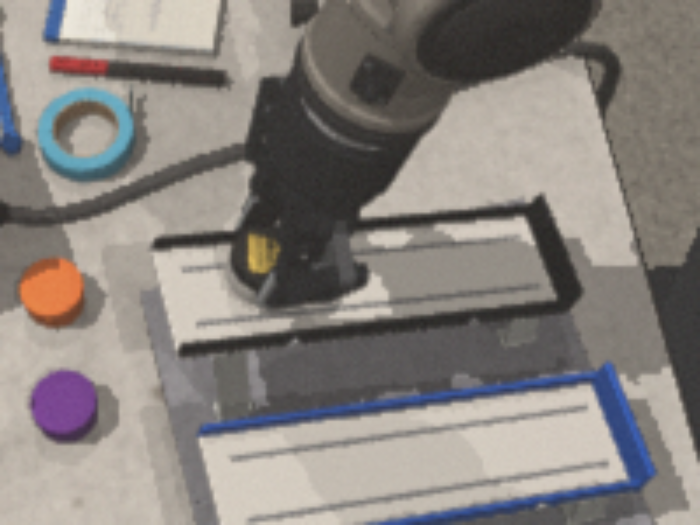

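The pot (yellow label at about (262,252) in the crop) hangs over the upper part of the black lane, parallel to the floor and between the walls. I'll lower it until it touches, release, and back off.

```bash
python3 - <<'E'
from h import *
t=r.move_straight(L+.033*n,speed=.04,max_force=4)
s=r.read_state(); print(t,"height along n",(np.array(s["eef_pos"])-L)@n,s["contact_force"],s["grip_force"],s["time_s"])
r.hold(.15)
command_gripper(.058); r.hold(.3)
r.move_straight(np.array(r.read_state()["eef_pos"])+.12*n,speed=.15)
r.hold(.7)
s=r.read_state(); print(s["contact_force"],s["time_s"])
p,d=optics.get_image("side"); cv2.imwrite("pics/side3.png",cv2.resize(p[190:340,250:450,::-1],None,fx=3.5,fy=3.5))
p,d=optics.get_image("top"); w=world("top",d)[150:290,220:300].reshape(-1,3); q=w-L
lf=np.c_[q@u,q@v,q[:,2]]; h=q@n
k=(abs(lf[:,1])<.03)&(h>.018)&(h<.035)&(lf[:,0]>-.21)&(lf[:,0]<.05); x=lf[k]; print(k.sum(),x.min(0),x.max(0),np.median(h[k]))
E
```

```text
True height along n 0.03615759390202263 [ 0.33362311 -1.60415779  1.73119983] 25.983798801898956 7.7
[1.07824199 0.08561942 0.44773211] 10.1167
122 [-0.2058893  -0.02817498 -0.04758238] [-0.16652952  0.00198905 -0.02583762] 0.023981484704907657
```

View pics/side3.png

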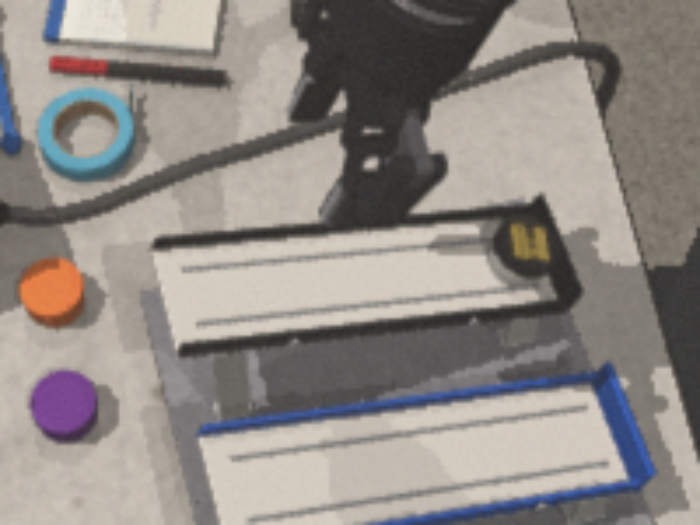

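The pot slid down to the stop at about (527,245) in the crop, flat and lid up, but off to one side. I'll measure its sideways position more carefully before handing in.

```bash
python3 - <<'E'
from h import *
np.set_printoptions(precision=4,suppress=True)
for cam in("top","side"):
    p,d=optics.get_image(cam); w=world(cam,d); q=w-L; X,Y,h=q@u,q@v,q@n
    k=(d>.3)&(h>.019)&(h<.032)&(X>-.215)&(X<-.14)&(abs(Y)<.045)
    print(cam,k.sum(),"X",X[k].min(),X[k].max(),"Y",Y[k].min(),Y[k].max(),"hist",np.histogram(Y[k],np.arange(-.045,.046,.01))[0])
    hsv=cv2.cvtColor(p,cv2.COLOR_RGB2HSV); y=(hsv[...,1]>110)&(abs(hsv[...,0].astype(int)-25)<8)&(X>-.25)&(X<-.1)&(abs(Y)<.06)
    print(" label",y.sum(),X[y].mean(),Y[y].mean(),h[y].mean())
    k=(d>.3)&(X>-.1)&(X<0)&(h>.004)&(h<.02)&(abs(Y)<.05); print(" walls",np.median(Y[k&(Y<0)]),np.median(Y[k&(Y>0)]))
    cv2.imwrite(f"pics/{cam}4.png",cv2.resize(p[(240 if cam=="top" else 220):,:,::-1][:60,(230 if cam=="top" else 370):][:,:70],None,fx=8,fy=8))
E
```

```text
top 130 X -0.20583505474414523 -0.16644900026038825 Y -0.03658054188935424 0.0015047260737092705 hist [ 2 14 44 53 17  0  0  0  0]
 label 14 -0.18860593954722685 -0.007711249793842653 0.02477026264278926
 walls -0.03466231282087373 0.0357129431756623
side 327 X -0.20686664598467516 -0.15957176108686105 Y -0.035124750508453075 0.036105568415497925 hist [ 1 12 30 71 79 80 40 11  3]
 label 82 -0.18175231029022926 -0.0009126705692409378 0.02577934303436419
 walls -0.03334190806634767 0.03614709505215811
```

View pics/top4.png

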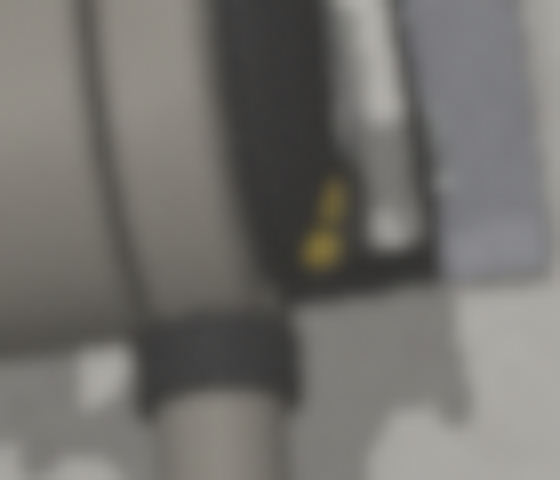

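The arm hides most of the pot in the top view, which skewed the first reading. The unobstructed side view puts the label at X = -0.182 and Y = -0.001, so the pot's centre is at about X = -0.178, mid-lane and where it should rest. I'm handing in.

```bash
python3 -c "
from h import *
print(r.read_state()['time_s']); print(r.finish_job())"
```

```text
10.3167
the job is handed in; nothing more can be done
None
```

The flux pot was lowered into the top of the black lane and released; it slid down on its own and rests flat, lid up, against the stop (side camera: about x -178 mm, 1 mm off mid-lane), and I handed the job in at 10.3 s without moving the white tin or the blue capacitor.

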